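# Run along a curved row of vial caps and seat them

### The job

The snap caps on the five vials in the curved sampler tray are standing proud. Starting at the blue cap, run your fingertips along the curved row to the other end in one pass, gently pressing each cap fully home in turn and staying over the row and within a couple of centimetres of the caps from the first to the last. Do not pick anything up; leave the tray, and the vial, beaker and stopper beside it, where they stand, and finish with the hand clear.

Things in the scene. Friction and masses are not known exactly. Their poses are not given: they have to be found in the camera images.
- tray: Loose curved sampler tray, a grey aluminium block (about 1.3 kg) bent to an arc of 115 degrees, 160 mm end to end, at any yaw. Flat deck 45 mm above the worktop, 50 mm wide. Origin on the underside, +z up, arc bulges to +x. Five round domed snap caps, 22 mm across, 32 mm apart, stand along the deck's middle in one curved row of radius 90 mm: one end cap blue, four white.
- arc_centre (a point): Centre of the arc on which the five caps lie (90 mm from each cap's axis), at deck height, in the open beside the tray's hollow side; moves with the tray.
- cap0_top (a point): Top of the dome of the blue first cap (blue, at one end of the row). As found it is 7.5 to 9 mm above the deck; pressed fully home, 4 mm above the deck (49 mm above the worktop).
- cap1_top (a point): Top of the dome of the second cap (white), counted from the blue one. As found it is 7.5 to 9 mm above the deck; pressed fully home, 4 mm above the deck (49 mm above the worktop).
- cap2_top (a point): Top of the dome of the third, middle cap (white), counted from the blue one. As found it is 7.5 to 9 mm above the deck; pressed fully home, 4 mm above the deck (49 mm above the worktop).
- cap3_top (a point): Top of the dome of the fourth cap (white), counted from the blue one. As found it is 7.5 to 9 mm above the deck; pressed fully home, 4 mm above the deck (49 mm above the worktop).
- cap4_top (a point): Top of the dome of the fifth, last cap (white), counted from the blue one. As found it is 7.5 to 9 mm above the deck; pressed fully home, 4 mm above the deck (49 mm above the worktop).
- cap0 (a joint): How far the blue first cap is pressed down, m: 0 = standing most proud, 0.005 = fully home against a solid stop. It starts between 0 and 0.0015, resists with about 4 N all the way down and stays where it is left; it cannot be pulled out.
- cap1 (a joint): How far the second cap is pressed down, m: 0 = standing most proud, 0.005 = fully home against a solid stop. It starts between 0 and 0.0015, resists with about 4 N all the way down and stays where it is left; it cannot be pulled out.
- cap2 (a joint): How far the third, middle cap is pressed down, m: 0 = standing most proud, 0.005 = fully home against a solid stop. It starts between 0 and 0.0015, resists with about 4 N all the way down and stays where it is left; it cannot be pulled out.
- cap3 (a joint): How far the fourth cap is pressed down, m: 0 = standing most proud, 0.005 = fully home against a solid stop. It starts between 0 and 0.0015, resists with about 4 N all the way down and stays where it is left; it cannot be pulled out.
- cap4 (a joint): How far the fifth, last cap is pressed down, m: 0 = standing most proud, 0.005 = fully home against a solid stop. It starts between 0 and 0.0015, resists with about 4 N all the way down and stays where it is left; it cannot be pulled out.
- vial_brown: Loose small vial with a black cap and brown content, 22 mm across, 50 mm tall, upright on the worktop on the hollow side of the tray; origin at the centre of its underside. Bystander.
- beaker_small: Loose small glass beaker, 45 to 49 mm across, 58 mm tall, upright on the worktop beside the outer side of the tray; origin at the centre of its underside. Bystander.
- red_stopper: Loose red rubber stopper, 32 mm across, 27 mm tall, on the worktop beside the outer side of the tray; origin at the centre of its underside. Bystander.

How it is judged:
By the outcome, as a careful person would: the job done as asked, in the order asked, and still so for the second after the job is handed in, with the robot touching nothing.
It also fails if it takes over 45 s, if anything falls off the work surface, if the arm or the gripper's body presses on something with over 40 N, if the wrist force passes 120 N, or if a joint passes its speed limit or range.

### The arm

A 7-joint arm with a two-finger parallel gripper is mounted at the origin on a cart in front of the work surface, level with it; the furniture and walls round the work are solid. World frame = base frame: x ahead of the robot, y to its left, z up, the work surface at z = 0. Lengths are in mm, angles in rad, forces in N, time in s.
With the tool pointing down it reaches from about 350 to 900 mm from the base axis. Payload 8.1 kg.
Tool frame: the origin (TCP) lies between the finger pads, 19 mm behind the fingertips; this is the grasp point; z points along the fingers, y is the line along which they close (so a half turn about z gives the same grasp; the last joint's range is limited). The gripper opens to 92 mm and grips with 3 to 60 N. Pads are 19 mm wide; open, the fingers measure 130 mm over their backs; the gripper's body (75 mm by 190 mm) begins 47 mm behind the grasp point.
Start: joints at [1.15, 0.434, 0.025, 1.573, -0.012, 1.134, -0.075], TCP at [195.275, -593.724, 245.542] pointing down, gripper open.
Joint ranges: [-2.62, 2.62], [-0.44, 2.09], [-1.27, 1.32], [0.08, 2.57], [-1.32, 4.46], [0.12, 2], [-2.74, 2.74]. Speed limits (rad/s): [2.22, 2.22, 3.01, 3.01, 3.14, 3.14, 3.14].

### API

Orientations are given as a unit quaternion [w, x, y, z].
In Python, from workcell import env gives the robot as it stands. The module is installed in compiled form; this text tells all that it offers.
- The arm moves only by the tool play_rows, never from a script. Its argument "steps" is a list of rows, each a list of 3 entries, a list of its own where there are three numbers: the opening, from 0 (shut) to 1 (fully open), then the shift along the tool's x, y, z in m, then the turn, a rotation vector about the tool's x, y, z in degrees. In form: [[grip, [dx, dy, dz], [rx, ry, rz]], ...]. A call has 1 to 5 rows; each row is the pose to reach, as a shift and turn from the pose commanded when the call began, along the tool's axes at that moment; what a row does not reach only later rows make up. A row lasts 1/10 s, in which the tool goes at most 50 mm and 8.59 degrees, less where a joint would pass 70% of its speed; a pose out of reach is approached as far as the arm can. A call with a gripper value outside its range is refused whole. The fingers move at their own pace and stop on an object; "force" is the grip in N (left out, the last holds). Time passes only in rows, so rows that repeat a pose let the fingers close. It gives the time, the measured TCP pose, the force, the opening and the grip force at its end, in the units of the state.
- env.read_state(): the state, without advancing time (a new reading comes with each control period).
- env.camera(name): name is "scene" or "top"; returns a dict with "img" (384x512x3 uint8, blue, green, red), "intrinsics" (3x3 intrinsics, pixels), "dist_coeffs" ([k1, k2, p1, p2, k3] as OpenCV has them; the pictures are not rectified), "eye" and "orientation" of the camera in the world. Camera axes: x right, y down, z forward; pixel columns grow to the right and rows downward; lengths in mm; the calibration is good to about 2 mm. A picture is of the moment at which its call begins. There is no depth.
- env.close_job(): hands the job in; it is judged then, once.
The state is a dict: "time": time; "joint_pos": joint angles; "dq": joint speeds; "joint_torque": joint torques, N m; "eef_pos": TCP position; "tool_rot": TCP orientation; "force": force on the tool from outside, world axes, zero at the start; "torque": the same for the moment, N m; "opening": finger opening in mm; "grasp_force": force on a finger pad.
Only numpy, scipy, OpenCV 4.12 (cv2) and the standard library are available. Lean on these libraries where they do the work, as an engineer would, in place of code of your own. Each camera call takes 0.05 s, during which the arm holds its last target. There are 200 camera calls.

## Working session

There is one attempt and no reset: what is moved stays moved. The work goes in short steps, Python scripts to look and compute and a tool call to move; the robot and the scene stay as the last step left them, time stands still between calls to the robot, and variables do not carry over. Pictures are saved under pics/ and viewed, at most 10 in all, crops included, and the job is handed in when it is done.

Besides the shell and the picture viewer there is one more tool, called after ">>>" as name(argument=value, ...), one argument or row to a line, values as JSON. play_rows: Moves the arm, as the interface text tells. Its arguments: {"type":"object","properties":{"steps":{"type":"array"},"force":{"type":"number"}},"required":["steps"]}

```bash
mkdir -p pics
python3 - <<'E'
from workcell import env
import cv2,numpy as np
for n in("scene","top"):
    c=env.camera(n);cv2.imwrite(f"pics/{n}0.png",c["img"])
    np.savez(n+"0.npz",**c)
    print(n,c["intrinsics"],c["dist_coeffs"],c["eye"],c["orientation"])
s=env.read_state();print({k:s[k] for k in("time","eef_pos","tool_rot","force","opening")})
a,b=[cv2.imread(f"pics/{n}0.png") for n in("scene","top")]
E
```

```text
scene [[415.82428224   0.         254.19563102]
 [  0.         415.82428224 188.09961896]
 [  0.           0.           1.        ]] [0.01321196 0.         0.         0.         0.        ] [-113.662954   -385.8537369   578.92260375] [-0.38425468  0.75816748 -0.47493406  0.22796502]
top [[400.91390606   0.         257.18457885]
 [  0.         400.91390606 189.74611495]
 [  0.           0.           1.        ]] [-0.06006753  0.          0.          0.          0.        ] [ 356.29659295 -111.23810474  889.30071399] [-0.06602158  0.71000509 -0.69802938  0.06548973]
{'time': 0.1, 'eef_pos': array([ 195.09813684, -593.30626139,  244.80583052]), 'tool_rot': array([-7.07113208e-04,  9.87405702e-01,  1.58206953e-01, -1.97109261e-04]), 'force': array([-0.05366403, -0.1783616 , -0.51496923]), 'opening': 92.08572126441801}
```

View pics/top0.png

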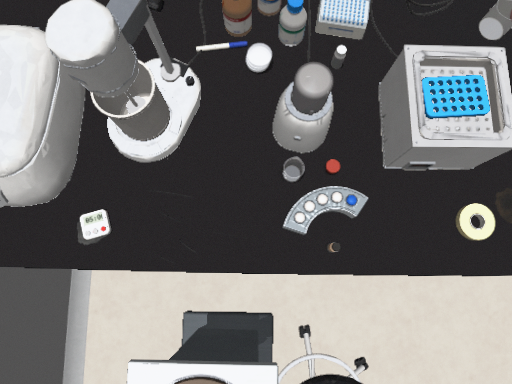

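View pics/scene0.png

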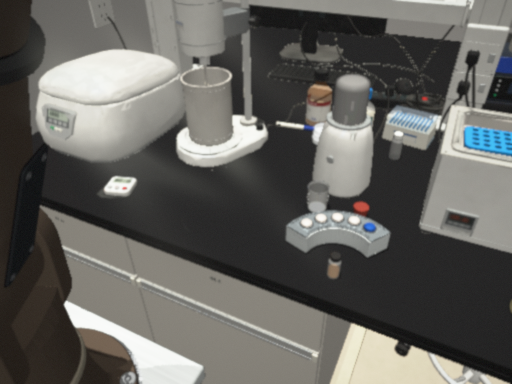

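The top view shows the arc of caps at about (299,217), (309,206), (322,199), (338,197), with blue at (352,201). The beaker is at (293,168), the stopper at (333,166) and the vial at (334,247). The scene view agrees, and there is a tall bottle behind the tray.

```bash
cat > h.py <<'E'
import cv2,numpy as np
from scipy.spatial.transform import Rotation as R
def ray(c,uv,z):
    n=cv2.undistortPoints(np.float64(uv).reshape(-1,1,2),c["intrinsics"],c["dist_coeffs"]).reshape(-1,2)
    q=c["orientation"];M=R.from_quat([q[1],q[2],q[3],q[0]]).as_matrix()
    d=np.c_[n,np.ones(len(n))]@M.T;e=c["eye"]
    return e+d*((z-e[2])/d[:,2])[:,None]
def blobs(m,amin,amax):
    n,l,s,ce=cv2.connectedComponentsWithStats(m.astype(np.uint8))
    return [(ce[i].round(1),s[i,4]) for i in range(1,n) if amin<=s[i,4]<=amax]
E
python3 - <<'E'
from h import *
B={"top":(280,180,375,240),"scene":(280,200,395,260)}
for n in B:
    c=dict(np.load(n+"0.npz"));x0,y0,x1,y1=B[n]
    im=c["img"][y0:y1,x0:x1].astype(int)
    mx,mn=im.max(2),im.min(2)
    print(n)
    for nm,m in(("blue",(im[...,0]>im[...,2]+70)),("white",(mn>205))):
        for p,a in blobs(m,10,300):
            uv=p+[x0,y0];print(nm,uv,a,ray(c,[uv],52)[0].round(1))
    cv2.imwrite(f"pics/{n}1.png",cv2.resize(c["img"][y0-35:y1+20,x0-10:x1+10],None,fx=5,fy=5,interpolation=cv2.INTER_CUBIC))
c=dict(np.load("top0.npz"))
print(ray(c,[[293,175],[333,167],[334,246],[300,145]],0).round())
E
```

```text
top
blue [351.3 199.5] 83 [ 496.4 -309.4   52. ]
white [336.6 196.4] 64 [ 502.6 -278.2   52. ]
white [322.1 198.7] 65 [ 497.1 -247.2   52. ]
white [309.1 205.8] 66 [ 481.4 -219.5   52. ]
white [335.3 207.9] 10 [ 477.9 -274.9   52. ]
white [299.5 217.1] 65 [ 457.1 -199.1   52. ]
white [307.5 216.2] 13 [ 459.3 -216.    52. ]
scene
blue [369.4 226.5] 77 [ 493.6 -312.3   52. ]
white [337.2 216.2] 56 [ 496.5 -249.5   52. ]
white [320.6 216.9] 56 [ 481.  -221.5   52. ]
white [353.7 219.4] 59 [ 500.8 -280.6   52. ]
white [306.3 221.8] 57 [ 456.1 -201.7   52. ]
[[ 559. -190.    0.]
 [ 580. -282.    0.]
 [ 400. -281.    0.]
 [ 631. -206.    0.]]
```

View pics/top1.png

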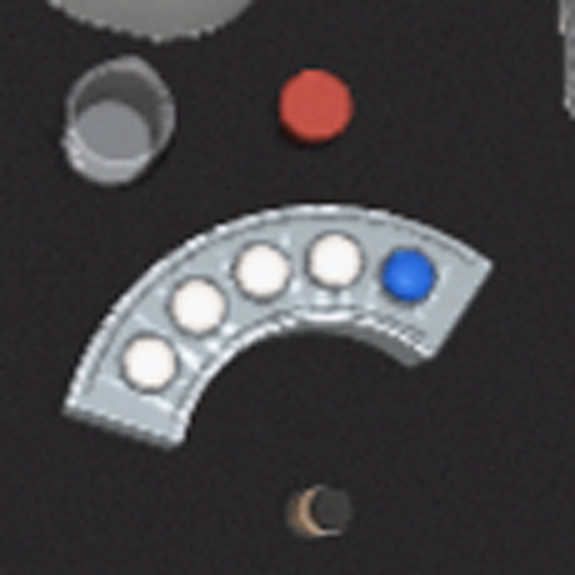

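```bash
cat >> h.py <<'E'
CAPS=np.array([[495,-311],[501.7,-279.4],[496.8,-248.4],[481.2,-220.5],[456.6,-200.4]])
def go(s,x,y,z,az):
    """tool-frame shift (m) and rotvec (deg) from state s to TCP x,y,z, straight down, tool y at azimuth az"""
    q=s["tool_rot"];C=R.from_quat([q[1],q[2],q[3],q[0]])
    a=np.radians(az);yy=np.array([np.cos(a),np.sin(a),0]);zz=np.array([0,0,-1.]);T=R.from_matrix(np.c_[np.cross(yy,zz),yy,zz])
    return (C.inv().apply(np.array([x,y,z])-s["eef_pos"])/1000).round(4),np.degrees((C.inv()*T).as_rotvec()).round(1)
E
python3 - <<'E'
from h import *
from workcell import env
s=env.read_state();print(go(s,495,-311,200,-5),go(s,495,-311,200,-38))
c=dict(np.load("top0.npz"));print(ray(c,[[383,167]],0).round())
E
```

```text
(array([ 0.3731, -0.1744,  0.045 ]), array([ -0.1,  -0. , -66.8])) (array([ 0.3731, -0.1744,  0.045 ]), array([ -0.1,  -0. , -33.8]))
[[ 582. -397.    0.]]
```

>>> play_rows(
  steps=[
    [0, [0.03, -0.014, 0], [0, 0, -6]],
    [0, [0.07, -0.033, 0], [0, 0, -13]],
    [0, [0.11, -0.052, 0], [0, 0, -20]],
    [0, [0.15, -0.071, 0], [0, 0, -27]],
    [0, [0.19, -0.09, 0], [0, 0, -34]],
  ],
  force=20,
)

```text
time: 0.6
eef_pos: [348.5, -447.3, 245.3]
tool_rot: [-0.0, 0.897, 0.442, -0.0]
force: [0.5, -0.5, 0.3]
opening: 56.1
grasp_force: 0.0
```

Run:
```python
from h import *
from workcell import env
s=env.read_state();print(s["eef_pos"],s["joint_pos"].round(2),s["opening"],go(s,495,-311,200,-5))
```

```text
[ 348.53544334 -447.34606242  245.31323149] [ 0.94  0.35 -0.17  1.71  0.07  1.09  0.1 ] 56.14772172323297 (array([0.1973, 0.0332, 0.0453]), array([ -0. ,  -0. , -32.5]))
```

>>> play_rows(
  steps=[
    [0, [0.04, 0.007, 0], [0, 0, -7]],
    [0, [0.08, 0.013, 0], [0, 0, -14]],
    [0, [0.12, 0.02, 0], [0, 0, -21]],
    [0, [0.16, 0.027, 0.01], [0, 0, -28]],
    [0, [0.196, 0.033, 0.03], [0, 0, -32]],
  ],
)

```text
time: 1.1
eef_pos: [495.9, -312.9, 216.4]
tool_rot: [0.001, 0.74, 0.672, 0.001]
force: [0.7, -1.0, -0.2]
opening: 16.2
grasp_force: 0.0
```

Run:
```python
from h import *
from workcell import env
s=env.read_state();print(s["eef_pos"],s["joint_pos"].round(2),s["opening"],go(s,495,-311,120,-5))
```

```text
[ 495.94243775 -312.93018502  216.3890484 ] [ 0.72  0.42 -0.34  1.69  0.16  1.05  0.23] 16.210453634641482 (array([ 0.0019, -0.0014,  0.0964]), array([ 0.2,  0. , -0.5]))
```

>>> play_rows(
  steps=[
    [0, [0.001, -0.001, 0.03], [0, 0, 0]],
    [0, [0.001, -0.001, 0.06], [0, 0, 0]],
    [0, [0.001, -0.001, 0.09], [0, 0, 0]],
    [0, [0.001, -0.001, 0.115], [0, 0, 0]],
    [0, [0.001, -0.001, 0.115], [0, 0, 0]],
  ],
)

```text
time: 1.6
eef_pos: [490.5, -312.0, 97.0]
tool_rot: [-0.003, 0.742, 0.671, -0.001]
force: [-0.4, 0.6, 0.5]
opening: 0.5
grasp_force: 0.0
```

Run:
```python
from h import *
from workcell import env
s=env.read_state();print(s["eef_pos"],s["force"],s["opening"],go(s,495,-311,79,-5))
c=[env.camera(n)["img"] for n in("scene","top")]
cv2.imwrite("pics/a.png",np.hstack([cv2.resize(c[0][130:290,270:400],None,fx=3,fy=3),cv2.resize(c[1][120:280,250:380],None,fx=3,fy=3)]))
```

```text
[ 490.5233467  -312.01618765   97.0460113 ] [-0.43134648  0.58139411  0.50590265] 0.5101488617909443 (array([0.0014, 0.0045, 0.018 ]), array([-0.4, -0.2, -0.8]))
```

View pics/a.png

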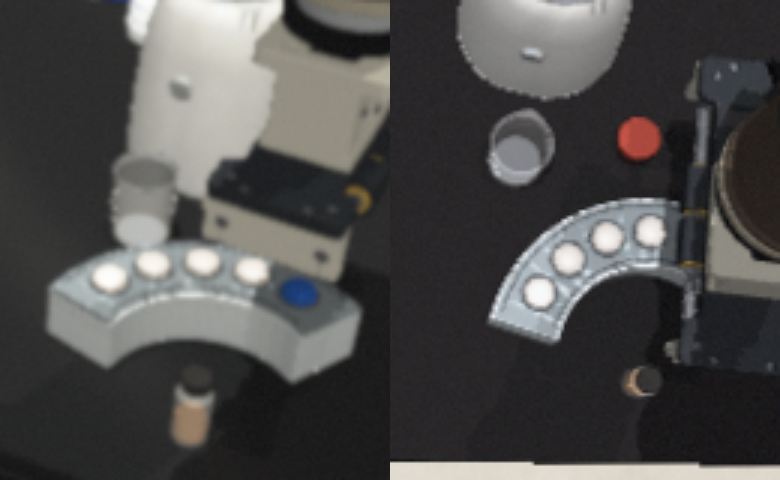

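The blue cap is still clear in the scene crop at about (300,293), with a light gripper block above it, and I can't make out the fingertips. I'll project the tip to check.

Run:
```python
from h import *
from workcell import env
s=env.read_state();print(s["time"],s["eef_pos"])
c=env.camera("scene");q=c["orientation"];M=R.from_quat([q[1],q[2],q[3],q[0]]).inv()
x,y,z=s["eef_pos"]
P=np.array([[x,y,z-19],[x,y,z],[x,y,z+47],[495,-311,52],[x,y-9.5,z-19],[x-19,y,z-19]])
u=cv2.projectPoints(P,M.as_rotvec(),-M.apply(c["eye"]),c["intrinsics"],c["dist_coeffs"])[0].reshape(-1,2)
print(u.round(1)); print("crop",((u-[270,130])*3).round())
im=cv2.resize(c["img"][140:260,320:420],None,fx=6,fy=5,interpolation=cv2.INTER_CUBIC)
cv2.imwrite("pics/b.png",im)
```

```text
1.7 [ 492.87800003 -313.01493622  100.65954424]
[[372.1 214.7]
 [373.7 206.7]
 [377.9 185.6]
 [368.9 225.9]
 [377.4 216.2]
 [369.5 221. ]]
crop [[306. 254.]
 [311. 230.]
 [324. 167.]
 [297. 288.]
 [322. 259.]
 [299. 273.]]
```

View pics/b.png

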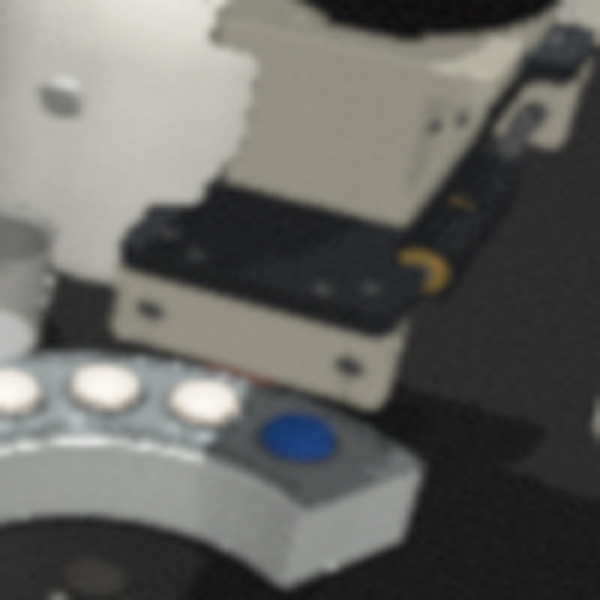

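The light block is the near end of the gripper body, with face edges from (115,265) to (400,410) in the crop. It hides the fingers behind it, so everything is consistent.

>>> play_rows(
  steps=[
    [0, [0, 0.001, 0.007], [0, 0, 0]],
    [0, [-0.001, 0.002, 0.014], [0, 0, 0]],
    [0, [-0.001, 0.002, 0.021], [0, 0, 0]],
    [0, [-0.001, 0.002, 0.021], [0, 0, 0]],
    [0, [-0.001, 0.002, 0.021], [0, 0, 0]],
  ],
)

```text
time: 2.25
eef_pos: [494.7, -314.2, 79.3]
tool_rot: [-0.0, 0.742, 0.67, -0.0]
force: [-0.5, 0.2, 0.0]
opening: 0.1
grasp_force: 0.0
```

```bash
cat > st.py <<'E'
import sys
from h import *
from workcell import env
s=env.read_state();print(s["time"],s["eef_pos"].round(2),s["force"].round(2),s["torque"].round(2),*go(s,*map(float,sys.argv[1:])))
E
python3 st.py 495 -311 73 -5
```

```text
2.25 [ 494.69 -314.22   79.34] [-0.54  0.19  0.04] [-0.06 -0.08 -0.01] [ 0.0032 -0.      0.0063] [-0.  -0.  -0.8]
```

>>> play_rows(
  steps=[
    [0, [0.003, 0, 0], [0, 0, 0]],
    [0, [0.003, 0, 0.003], [0, 0, 0]],
    [0, [0.003, 0, 0.006], [0, 0, 0]],
    [0, [0.003, 0, 0.008], [0, 0, 0]],
    [0, [0.003, 0, 0.008], [0, 0, 0]],
  ],
)

```text
time: 2.75
eef_pos: [495.2, -311.3, 71.4]
tool_rot: [-0.0, 0.742, 0.67, -0.0]
force: [1.1, 0.7, 1.0]
opening: 0.5
grasp_force: 0.4
```

```bash
python3 st.py 495 -311 68 -5
```

```text
2.75 [ 495.2  -311.29   71.41] [1.12 0.7  1.  ] [ 0.05 -0.12 -0.02] [ 0.0003 -0.0002  0.0034] [-0.  -0.  -0.8]
```

>>> play_rows(
  steps=[
    [0, [0, 0, 0.001], [0, 0, 0]],
    [0, [0, 0, 0.002], [0, 0, 0]],
    [0, [0, 0, 0.003], [0, 0, 0]],
    [0, [0, 0, 0.0035], [0, 0, 0]],
    [0, [0, 0, 0.0035], [0, 0, 0]],
  ],
)

```text
time: 3.25
eef_pos: [495.2, -311.3, 68.0]
tool_rot: [0.0, 0.742, 0.67, 0.0]
force: [0.3, 0.6, 3.5]
opening: 0.3
grasp_force: 1.6
```

```bash
python3 st.py 495 -311 68 -5
```

```text
3.25 [ 495.22 -311.3    68.01] [0.35 0.56 3.48] [ 0.2  -0.08 -0.02] [ 0.0003 -0.0003  0.    ] [ 0.  -0.  -0.8]
```

>>> play_rows(
  steps=[
    [0, [0, 0, 0.0005], [0, 0, 0]],
    [0, [0, 0, 0.001], [0, 0, 0]],
    [0, [0, 0, 0.001], [0, 0, 0]],
  ],
)

```text
time: 3.55
eef_pos: [495.3, -311.3, 67.6]
tool_rot: [0.0, 0.742, 0.67, 0.0]
force: [-2.0, 2.0, 9.3]
opening: 0.3
grasp_force: 4.7
```

```bash
python3 st.py 495 -311 68 -5
```

```text
3.55 [ 495.3  -311.33   67.57] [-2.04  1.96  9.31] [ 0.39  0.32 -0.02] [ 0.0003 -0.0003 -0.0004] [ 0.   0.  -0.8]
```

>>> play_rows(
  steps=[
    [0, [0, 0, 0.0005], [0, 0, 0]],
    [0, [0, 0, 0.0005], [0, 0, 0]],
  ],
)

```text
time: 3.75
eef_pos: [495.3, -311.4, 67.4]
tool_rot: [0.0, 0.742, 0.67, -0.0]
force: [-2.6, 2.4, 12.7]
opening: 0.3
grasp_force: 6.9
```

>>> play_rows(
  steps=[
    [0, [0, 0, -0.003], [0, 0, 0]],
    [0, [0, 0, -0.007], [0, 0, 0]],
    [0, [0, 0, -0.0105], [0, 0, 0]],
    [0, [0, 0, -0.0105], [0, 0, 0]],
  ],
)

```text
time: 4.15
eef_pos: [495.3, -311.6, 77.4]
tool_rot: [0.0, 0.742, 0.67, 0.0]
force: [-0.2, 0.8, 0.7]
opening: 0.5
grasp_force: 0.0
```

```bash
python3 st.py 501.7 -279.4 77 7
```

```text
4.15 [ 495.31 -311.57   77.41] [-0.15  0.76  0.69] [-0.06 -0.14 -0.06] [0.0327 0.0031 0.0004] [  0.    0.  -12.8]
```

>>> play_rows(
  steps=[
    [0, [0.011, 0.002, 0], [0, 0, -4]],
    [0, [0.022, 0.003, 0], [0, 0, -8]],
    [0, [0.033, 0.003, 0], [0, 0, -12]],
    [0, [0.033, 0.003, 0], [0, 0, -12]],
    [0, [0.033, 0.003, 0], [0, 0, -12]],
  ],
)

```text
time: 4.65
eef_pos: [501.4, -279.1, 76.9]
tool_rot: [0.0, 0.668, 0.744, -0.0]
force: [0.3, -0.6, 0.7]
opening: 0.5
grasp_force: 0.0
```

```bash
python3 st.py 501.7 -279.4 67.5 7
```

```text
4.65 [ 501.4  -279.12   76.94] [ 0.33 -0.6   0.7 ] [ 0.01 -0.05 -0.  ] [-0.0003  0.0003  0.0094] [-0.   0.  -0.9]
```

>>> play_rows(
  steps=[
    [0, [0, 0, 0.003], [0, 0, 0]],
    [0, [0, 0, 0.005], [0, 0, 0]],
    [0, [0, 0, 0.007], [0, 0, 0]],
    [0, [0, 0, 0.009], [0, 0, 0]],
    [0, [0, 0, 0.0095], [0, 0, 0]],
  ],
)

```text
time: 5.15
eef_pos: [501.3, -279.5, 67.6]
tool_rot: [0.0, 0.668, 0.744, -0.0]
force: [-2.0, -2.2, 8.0]
opening: 0.5
grasp_force: 4.1
```

>>> play_rows(
  steps=[
    [0, [0, 0, 0.0005], [0, 0, 0]],
    [0, [0, 0, 0.001], [0, 0, 0]],
    [0, [0, 0, 0.001], [0, 0, 0]],
  ],
)

```text
time: 5.45
eef_pos: [501.4, -279.5, 67.5]
tool_rot: [0.0, 0.668, 0.744, -0.0]
force: [-4.2, -1.3, 13.4]
opening: 0.7
grasp_force: 6.7
```

>>> play_rows(
  steps=[
    [0, [0, 0, -0.003], [0, 0, 0]],
    [0, [0, 0, -0.007], [0, 0, 0]],
    [0, [0, 0, -0.0105], [0, 0, 0]],
    [0, [0, 0, -0.0105], [0, 0, 0]],
  ],
)

```text
time: 5.85
eef_pos: [501.8, -278.7, 77.4]
tool_rot: [0.0, 0.668, 0.744, 0.0]
force: [0.3, -0.1, -0.6]
opening: 0.0
grasp_force: 0.0
```

```bash
python3 st.py 496.8 -248.4 77 19
```

```text
5.85 [ 501.81 -278.73   77.45] [ 0.25 -0.14 -0.57] [ 0.   -0.09 -0.03] [ 0.0307 -0.0017  0.0004] [  0.    0.  -12.8]
```

>>> play_rows(
  steps=[
    [0, [0.01, 0, 0], [0, 0, -4]],
    [0, [0.021, -0.001, 0], [0, 0, -8]],
    [0, [0.0305, -0.0017, 0], [0, 0, -12]],
    [0, [0.0305, -0.0017, 0], [0, 0, -12]],
    [0, [0.0305, -0.0017, 0], [0, 0, -12]],
  ],
)

```text
time: 6.35
eef_pos: [496.5, -248.9, 77.0]
tool_rot: [0.0, 0.587, 0.81, -0.0]
force: [0.7, -0.2, 0.2]
opening: 0.6
grasp_force: 0.0
```

```bash
python3 st.py 496.8 -248.4 67.5 19
```

```text
6.35 [ 496.53 -248.92   76.98] [ 0.69 -0.17  0.21] [-0.01 -0.12 -0.01] [0.0004 0.0004 0.0095] [ 0.   0.  -0.9]
```

>>> play_rows(
  steps=[
    [0, [0, 0, 0.003], [0, 0, 0]],
    [0, [0, 0, 0.005], [0, 0, 0]],
    [0, [0, 0, 0.007], [0, 0, 0]],
    [0, [0, 0, 0.009], [0, 0, 0]],
    [0, [0, 0, 0.0095], [0, 0, 0]],
  ],
)

```text
time: 6.85
eef_pos: [496.6, -249.3, 67.6]
tool_rot: [0.0, 0.587, 0.81, -0.0]
force: [-2.5, -1.6, 7.9]
opening: 0.5
grasp_force: 4.1
```

>>> play_rows(
  steps=[
    [0, [0, 0, 0.0005], [0, 0, 0]],
    [0, [0, 0, 0.001], [0, 0, 0]],
    [0, [0, 0, 0.001], [0, 0, 0]],
  ],
)

```text
time: 7.15
eef_pos: [496.6, -249.3, 67.4]
tool_rot: [0.001, 0.587, 0.81, -0.0]
force: [-3.9, -0.6, 13.3]
opening: 0.4
grasp_force: 6.8
```

>>> play_rows(
  steps=[
    [0, [0, 0, -0.003], [0, 0, 0]],
    [0, [0, 0, -0.007], [0, 0, 0]],
    [0, [0, 0, -0.0105], [0, 0, 0]],
    [0, [0, 0, -0.0105], [0, 0, 0]],
  ],
)

```text
time: 7.55
eef_pos: [496.8, -248.6, 77.4]
tool_rot: [0.0, 0.586, 0.81, 0.0]
force: [0.4, 0.4, 0.0]
opening: 0.4
grasp_force: 0.0
```

```bash
python3 st.py 481.2 -220.5 77 35
```

```text
7.55 [ 496.78 -248.6    77.42] [0.39 0.42 0.02] [-0.04 -0.18 -0.04] [ 0.0316 -0.006   0.0004] [  0.    0.  -16.8]
```

>>> play_rows(
  steps=[
    [0, [0.011, -0.001, 0], [0, 0, -5]],
    [0, [0.021, -0.003, 0], [0, 0, -11]],
    [0, [0.0315, -0.006, 0], [0, 0, -16]],
    [0, [0.0315, -0.006, 0], [0, 0, -16]],
    [0, [0.0315, -0.006, 0], [0, 0, -16]],
  ],
)

```text
time: 8.05
eef_pos: [481.1, -220.9, 77.0]
tool_rot: [0.0, 0.469, 0.883, 0.0]
force: [-0.5, -0.8, -0.4]
opening: 0.4
grasp_force: 0.0
```

```bash
python3 st.py 481.2 -220.5 67.5 35
```

```text
8.05 [ 481.08 -220.91   77.02] [-0.49 -0.83 -0.38] [ 0.01 -0.14  0.  ] [0.0003 0.0003 0.0095] [ 0.   0.  -0.9]
```

>>> play_rows(
  steps=[
    [0, [0, 0, 0.003], [0, 0, 0]],
    [0, [0, 0, 0.005], [0, 0, 0]],
    [0, [0, 0, 0.007], [0, 0, 0]],
    [0, [0, 0, 0.009], [0, 0, 0]],
    [0, [0, 0, 0.0095], [0, 0, 0]],
  ],
)

```text
time: 8.55
eef_pos: [481.3, -221.1, 67.6]
tool_rot: [0.0, 0.468, 0.884, -0.0]
force: [-1.5, -1.2, 8.5]
opening: 0.4
grasp_force: 4.0
```

>>> play_rows(
  steps=[
    [0, [0, 0, 0.0005], [0, 0, 0]],
    [0, [0, 0, 0.001], [0, 0, 0]],
    [0, [0, 0, 0.001], [0, 0, 0]],
  ],
)

```text
time: 8.85
eef_pos: [481.3, -221.1, 67.4]
tool_rot: [0.001, 0.468, 0.884, -0.0]
force: [-3.2, -1.5, 14.4]
opening: 0.5
grasp_force: 7.0
```

>>> play_rows(
  steps=[
    [0, [0, 0, -0.003], [0, 0, 0]],
    [0, [0, 0, -0.007], [0, 0, 0]],
    [0, [0, 0, -0.0105], [0, 0, 0]],
    [0, [0, 0, -0.0105], [0, 0, 0]],
  ],
)

```text
time: 9.25
eef_pos: [481.2, -220.6, 77.4]
tool_rot: [0.0, 0.468, 0.884, 0.0]
force: [1.0, -0.7, -0.2]
opening: 0.7
grasp_force: 0.0
```

```bash
python3 st.py 456.6 -200.4 77 51
```

```text
9.25 [ 481.16 -220.57   77.38] [ 0.99 -0.71 -0.18] [ 0.02 -0.07  0.03] [ 0.0305 -0.009   0.0004] [  0.    0.  -16.8]
```

>>> play_rows(
  steps=[
    [0, [0.011, -0.002, 0], [0, 0, -5]],
    [0, [0.021, -0.005, 0], [0, 0, -11]],
    [0, [0.0305, -0.009, 0], [0, 0, -16]],
    [0, [0.0305, -0.009, 0], [0, 0, -16]],
    [0, [0.0305, -0.009, 0], [0, 0, -16]],
  ],
)

```text
time: 9.75
eef_pos: [456.6, -200.7, 77.0]
tool_rot: [0.0, 0.342, 0.94, 0.0]
force: [1.2, 0.6, -0.0]
opening: 0.2
grasp_force: 0.0
```

```bash
python3 st.py 456.6 -200.4 67.5 51
```

```text
9.75 [ 456.57 -200.69   77.04] [ 1.22  0.63 -0.04] [ 0.05 -0.14 -0.03] [0.0002 0.0002 0.0095] [ 0.  0. -1.]
```

>>> play_rows(
  steps=[
    [0, [0, 0, 0.003], [0, 0, 0]],
    [0, [0, 0, 0.005], [0, 0, 0]],
    [0, [0, 0, 0.007], [0, 0, 0]],
    [0, [0, 0, 0.009], [0, 0, 0]],
    [0, [0, 0, 0.0095], [0, 0, 0]],
  ],
)

```text
time: 10.25
eef_pos: [456.8, -200.7, 67.6]
tool_rot: [0.0, 0.34, 0.94, -0.0]
force: [-1.1, -0.2, 8.3]
opening: 0.4
grasp_force: 4.1
```

>>> play_rows(
  steps=[
    [0, [0, 0, 0.0005], [0, 0, 0]],
    [0, [0, 0, 0.001], [0, 0, 0]],
    [0, [0, 0, 0.001], [0, 0, 0]],
  ],
)

```text
time: 10.55
eef_pos: [456.8, -200.7, 67.4]
tool_rot: [0.001, 0.34, 0.94, -0.0]
force: [-3.3, 0.0, 15.8]
opening: 0.7
grasp_force: 7.4
```

>>> play_rows(
  steps=[
    [0, [0, 0, -0.005], [0, 0, 0]],
    [0, [0, 0, -0.03], [0, 0, 0]],
    [0, [0, 0, -0.07], [0, 0, 0]],
    [0, [0, 0, -0.11], [0, 0, 0]],
    [0, [0, 0, -0.15], [0, 0, 0]],
  ],
)

```text
time: 11.05
eef_pos: [455.9, -200.0, 217.9]
tool_rot: [-0.0, 0.34, 0.94, 0.0]
force: [0.5, -1.0, -0.0]
opening: 0.2
grasp_force: 0.0
```

```bash
python3 st.py 380 -480 230 -40
```

```text
11.05 [ 455.9  -200.04  217.85] [ 0.54 -1.01 -0.02] [-0.01 -0.19  0.03] [-0.1208 -0.2637 -0.0123] [-0.  -0.1 90.2]
```

>>> play_rows(
  steps=[
    [0, [-0.016, -0.035, -0.01], [0, 0, 8]],
    [0, [-0.035, -0.075, -0.01], [0, 0, 16]],
    [0, [-0.053, -0.115, -0.01], [0, 0, 24]],
    [0, [-0.07, -0.155, -0.01], [0, 0, 32]],
    [0, [-0.09, -0.195, -0.01], [0, 0, 40]],
  ],
)

```text
time: 11.55
eef_pos: [399.6, -409.2, 226.5]
tool_rot: [-0.0, 0.644, 0.765, -0.0]
force: [0.7, -0.3, 0.1]
opening: 0.8
grasp_force: 0.0
```

>>> play_rows(
  steps=[
    [0, [-0.03, -0.02, 0], [0, 0, 0]],
    [0, [-0.07, -0.03, 0], [0, 0, 0]],
    [0, [-0.07, -0.03, 0], [0, 0, 0]],
    [0, [-0.07, -0.03, 0], [0, 0, 0]],
    [0, [-0.07, -0.03, 0], [0, 0, 0]],
  ],
)

```text
time: 12.05
eef_pos: [384.1, -480.7, 226.3]
tool_rot: [-0.0, 0.641, 0.768, 0.0]
force: [-0.2, 0.6, -0.2]
opening: 0.3
grasp_force: 0.0
```

Run:
```python
from h import *
from workcell import env
s=env.read_state();print(s["eef_pos"],s["dq"].round(3))
c={n:env.camera(n) for n in("scene","top")}
B={"top":(280,180,375,240),"scene":(280,200,395,260)}
for n in B:
    x0,y0,x1,y1=B[n];print(n)
    for I in (np.load(n+"0.npz")["img"],c[n]["img"]):
        im=I[y0:y1,x0:x1].astype(int)
        print([tuple(np.round(p+[x0,y0],1)) for m in((im[...,0]>im[...,2]+70),(im.min(2)>205)) for p,a in blobs(m,30,300)])
a,b=c["scene"]["img"],c["top"]["img"]
cv2.imwrite("pics/e.png",np.hstack([cv2.resize(a[150:290,270:400],None,fx=3,fy=3),cv2.resize(b[130:270,260:390],None,fx=3,fy=3)]))
```

```text
[ 384.11940778 -480.72886251  226.27315304] [-0.008 -0.011 -0.005  0.003  0.005  0.     0.002]
top
[(np.float64(351.3), np.float64(199.5)), (np.float64(336.6), np.float64(196.4)), (np.float64(322.1), np.float64(198.7)), (np.float64(309.1), np.float64(205.8)), (np.float64(299.5), np.float64(217.1))]
[(np.float64(350.9), np.float64(199.9)), (np.float64(336.5), np.float64(197.0)), (np.float64(321.7), np.float64(199.0)), (np.float64(309.0), np.float64(206.1)), (np.float64(299.6), np.float64(217.1))]
scene
[(np.float64(369.4), np.float64(226.5)), (np.float64(337.2), np.float64(216.2)), (np.float64(320.6), np.float64(216.9)), (np.float64(353.7), np.float64(219.4)), (np.float64(306.3), np.float64(221.8))]
[(np.float64(369.0), np.float64(227.6)), (np.float64(336.8), np.float64(218.0)), (np.float64(320.7), np.float64(218.8)), (np.float64(353.7), np.float64(220.9)), (np.float64(306.1), np.float64(223.3))]
```

View pics/e.png

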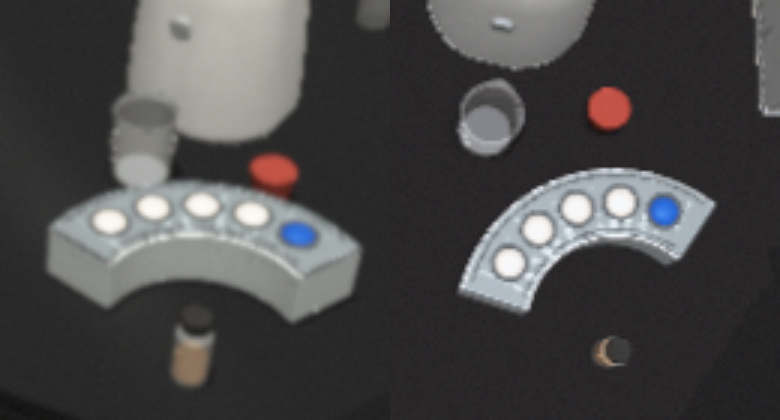

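The final view shows all five caps lower and level: their centroids sit 1 to 2 px lower in the scene view. The tray, vial, beaker and stopper have not moved.

```bash
python3 -c "
from workcell import env
print(env.close_job())"
```

```text
the job is handed in; nothing more can be done
None
```

All five caps were pressed home in order from the blue one, each against a solid stop at the same height. The tray, vial, beaker and stopper stayed where they stood, the hand finished clear, and the job is handed in at about 12 s.

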